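# Seat the bar and snap the toggle clamp shut

### The job

In the drilling fixture, push the aluminium bar along its channel until it is fully home against the steel end stop, then push the red clamp lever over, past its dead point, until it snaps down into lock with the rubber foot pressing on the bar. The bar is only pushed, never lifted, and the oil bottle, grease tin and wrench stay where they are.

Things in the scene. Friction and masses are not known exactly. Their poses are not given: they have to be found in the camera images.
- fixture: Fixed drilling fixture: green base plate 170 (x) by 270 (y) mm, top 15 mm above the table. Origin on the table, z up; x, y, z in these notes are in its (turned) frame, mm. Plate spans x -110 to 60, y -140 to 130. The toggle clamp's steel cheeks (x -11 to 19, y 17 to 53, up to z 70; spring strut out to x 45, below z 75) stand beside the channel.
- channel_stop (a point): Foot of the end stop's face, mid-channel: x -60, y 75, z 15. The stop is a steel block closing the channel's +y end, top at z 47. The channel runs along y between two dark rails 12 mm thick, y -120 to 70, tops at z 25; its inside is x -81 to -39 and it is open at the -y end.
- bar: Loose aluminium bar in the channel (1 mm spare each side): 40 (x) by 110 (y) by 25 mm high, about 0.3 kg, top at z 40. Origin at the centre of its underside, axes as the fixture's. Starts 25 to 70 mm short of the stop. Push its -y end towards +y; fully home, its +y end touches the stop (origin at y 20).
- lever_pivot (a point): The lever's hinge point: x 0, y 35, z 60. The hinge axis is the fixture's y. The lever swings in the fixture's x-z plane; at angle q a point L from the pivot is at x = L sin q, z = 60 + L cos q.
- lever_grip (a point): Point on the lever's axis 105 mm from the pivot, inside the red plastic grip, which runs from 65 to 140 mm from the pivot, 26 mm wide along y, 20 mm thick (faces 10 mm either side of this point).
- lever (a joint): Angle of the clamp lever, rad: 0 open, standing straight up; grows as it swings towards fixture +x (away from the bar) and down to 1.5, nearly level against its stop: locked. Starts open (below 0.1). A spring drives it back open below the dead point at about 1.15, and on into lock beyond it; pushing it over takes up to about 10 N at the grip.
- foot: Black rubber foot, 18 mm across, sprung, under the tip of the clamp arm; origin at its underside's centre. The arm (70 mm, from the pivot towards -x) follows the lever: raised 0.9 rad when open (tip below z 130), level when locked. Locked, the foot is at x -60, y 35 and presses on the bar's top with a few newtons.
- oil_bottle: Yellow oil bottle with red cap, 56 mm across, 130 mm high, standing on the table beside the fixture; origin at the centre of its underside. To be left alone.
- grease_tin: Blue tin, 68 mm across, 70 mm high, standing on the table beside the fixture; origin at the centre of its underside. To be left alone.
- wrench: Steel wrench, 160 mm long, lying on the table on the robot's side of the fixture; to be left alone.

How it is judged (in metres and radians):
On the way, in this order (a step that is already met when the one before it is completed fails the run):
1. the bar is home against the stop (gap under 3.5 mm), with the lever still open (below 0.8 rad) (y of bar in the frame of fixture above 0.0165 m and height (world z) of bar below 0.019 m and value of joint lever below 0.8 rad), for 0.2 s.
2. the lever is locked (above 1.42 rad) with the bar home (value of joint lever above 1.42 rad and y of bar in the frame of fixture above 0.0165 m), for 0.2 s.
At the end, for the whole second after the job is handed in: The bar lies flat in the channel, at rest, within 3.5 mm of the end stop; the lever is locked (above 1.42 rad) and the foot presses on the bar with more than 1 N; the bottle and tin stand upright and they and the wrench are within 20 mm of where they started (all of step 2 and height (world z) of bar below 0.019 m and angle between bar's own z axis and vertical below 0.05 rad and contact force between foot and bar above 1 N and linear speed of bar below 0.01 m/s and distance of each of oil_bottle, grease_tin, wrench from where it was at the start of the episode below 0.02 m and angle between each of oil_bottle, grease_tin's own z axis and vertical below 0.15 rad); the robot touches nothing.
It fails at once if the bar is lifted (more than 10 mm off the plate) or tipped (height (world z) of bar above 0.025 m or angle between bar's own z axis and vertical above 0.2 rad).
It fails at once if the bottle, tin or wrench is shoved (20 mm), lifted or knocked over (distance of any of oil_bottle, grease_tin, wrench from where it was at the start of the episode above 0.02 m or angle between any of oil_bottle, grease_tin's own z axis and vertical above 0.3 rad).
It also fails if it takes over 51 s, if anything falls off the work surface, if the arm or the gripper's body presses on something with over 40 N, if the wrist force passes 120 N, or if a joint passes its speed limit or range.

### The arm

A 7-joint arm with a two-finger parallel gripper is mounted at the origin on the work surface. World frame = base frame: x ahead of the robot, y to its left, z up, the work surface at z = 0. Lengths are in m, angles in degrees, forces in N, time in s.
With the tool pointing down it reaches from about 0.4 to 0.75 m from the base axis. Payload 19.5 kg.
Tool frame: the origin (TCP) lies on the centre line of the jaws, within the pads' length; the fingertips stand 14 mm ahead of it and the grasp point (between the pads) lies 5 mm behind it; z points along the fingers, y is the direction in which the jaws open and shut (so a half turn about z gives the same grasp; the last joint's range is limited). The gripper opens to 85 mm and grips with 20 to 120 N. Pads are 22 mm wide; open, the fingers measure 114 mm over their backs; the gripper's body (76 mm by 85 mm) begins 54 mm behind the grasp point. The pads swing forward as they close: fully open they stand 13 mm farther back than shut.
Start: joints at [-69.941, 40.479, -1.581, 85.061, 1.261, 54.483, -4.326], TCP at [0.22, 0.531, 0.245] pointing down, gripper open.
Joint ranges: [-155.06, 155.06], [-18.47, 123.98], [-90, 86.84], [0, 140.48], [-83.41, 263.41], [0, 116], [-161.91, 161.91]. Speed limits (degrees/s): [108.29, 108.29, 147.25, 147.25, 172.46, 172.46, 172.46].

### API

Orientations are given as a 3x3 rotation matrix whose columns are the frame's x, y, z axes.
In Python, from bench import monitor, snapshot, ticket, outline_of gives the robot as it stands. The module is installed in compiled form; this text tells all that it offers.
- The arm moves only by the shell command python3 -m pendant 'ROWS'. ROWS is JSON, a list of rows, each an object with "dp": the shift along the tool's x, y, z in m, a list of three; "roll": the turn about the tool's z in degrees; "jaw": the closure, from 0 (fully open) to 1 (shut). In form: [{"dp": [tx, ty, tz], "roll": roll, "jaw": jaw}, ...]. A call has 1 to 12 rows; each row shifts and turns the commanded pose from where the row before left it, along the tool's axes as they then stand; what a row does not reach is not made up. A row lasts 1/8 s, in which the tool goes at most 62.5 mm and 10.7 degrees, less where a joint would pass 70% of its speed; a pose out of reach is approached as far as the arm can. A call is refused whole if a number of a shift passes 0.0625 or a number of a turn 10.7, either way. A call with a gripper value outside its range is refused whole. The fingers move at their own pace and stop on an object; the grip force is fixed at half the most. Time passes only in rows, so rows that do not move let the fingers close. It gives the time, the measured TCP pose, the force and the opening at its end, in the units of the state.
- monitor.get_state(): the state, without advancing time (a new reading comes with each control period).
- snapshot(name): name is "side" or "top" or "wrist"; returns a dict with "color" (384x512x3 uint8, blue, green, red), "range_z" (384x512 float32, m along the optical axis (not along the pixel's ray), 0 where there is no reading), "fx", "fy", "cx", "cy" (pixels), "extrinsics" (4x4, takes a point from world to camera coordinates). Camera axes: x right, y down, z forward; pixel columns grow to the right and rows downward; lengths in m; the calibration is good to about 2 mm. A picture is of the moment at which its call begins.
- ticket.close_job(): hands the job in, once; it reports no verdict.
Trained networks look in the newest picture that a camera, given by its name, has taken for a name from the list of things; names that differ only in an ending like _2 or _b are one class to them, and where a whole thing is asked for, a point or a joint stands for the part that bears it (a point fixed in the world has none). Each returns a list of dicts, best first, with "confidence" (0 to 1); they miss things now and then, are a little off and sometimes report something else, mostly with a low value. They report only what shows in the picture. A call takes as long as a camera call.
- outline_of(target, camera): "pixels" (384x512 bool, what is visible of it) and "rect" ([left, top, right, bottom] in pixels, round what is visible of it).
The state is a dict: "time_s": time; "joint_pos": joint angles; "qd": joint speeds; "effort": joint torques, N m; "eef_pos": TCP position; "eef_rot": TCP orientation; "force": force on the tool from outside, world axes, zero at the start; "ft_torque": the same for the moment, N m; "opening": opening from 0.0 (shut) to 1.0 (fully open).
Only numpy, scipy, OpenCV 4.12 (cv2) and the standard library are available. Lean on these libraries where they do the work, as an engineer would, in place of code of your own. Each camera call takes 0.05 s, during which the arm holds its last target. There are 200 camera calls.

## Working session

There is one attempt and no reset: what is moved stays moved. The work goes in short steps, Python scripts to look and compute and a shell command to move; the robot and the scene stay as the last step left them, time stands still between calls to the robot, and variables do not carry over. Pictures are saved under pics/ and viewed, about 8 in all and at most 12, crops included, and the job is handed in when it is done.

```bash
mkdir -p pics; cat > h.py <<'E'
import numpy as np, cv2
from bench import monitor, snapshot, ticket, outline_of
def cloud(s):
    z=s["range_z"]; v,u=np.indices(z.shape)
    p=np.stack([(u-s["cx"])/s["fx"]*z,(v-s["cy"])/s["fy"]*z,z],-1)
    E=np.array(s["extrinsics"]); return (p-E[:3,3])@E[:3,:3]
E
python3 - <<'E'
from h import *
st=monitor.get_state(); print(st["time_s"],st["eef_pos"],np.round(st["eef_rot"],3),st["opening"])
ims=[]
for c in("top","side"):
    s=snapshot(c); P=cloud(s); im=s["color"].copy(); print(c,"cam",np.round(-s["extrinsics"][:3,:3].T@s["extrinsics"][:3,3],3))
    for t in("fixture","bar","lever","foot","oil_bottle","grease_tin","wrench"):
        for o in outline_of(t,c)[:1]:
            m=o["pixels"]&(s["range_z"]>0); q=P[m]
            print(t,round(o["confidence"],2),np.round(o["rect"]),m.sum(),"med",np.round(np.median(q,0),3),"lo",np.round(np.percentile(q,2,axis=0),3),"hi",np.round(np.percentile(q,98,axis=0),3))
    np.savez(f"{c}.npz",P=P,color=s["color"],z=s["range_z"])
    cv2.imwrite(f"pics/{c}1.png",im)
E
```

```text
0.0 [0.21946574 0.53120461 0.2448383 ] [[-0.924  0.382 -0.   ]
 [ 0.382  0.924 -0.001]
 [ 0.    -0.001 -1.   ]] 0.9992127943634442
top cam [0.407 0.054 0.769]
fixture 0.93 [235. 157. 374. 255.] 8821 med [ 0.518 -0.067  0.015] lo [ 0.431 -0.211  0.012] hi [0.595 0.049 0.193]
bar 0.74 [283. 208. 344. 235.] 1103 med [ 0.476 -0.095  0.039] lo [ 0.458 -0.147  0.016] hi [ 0.498 -0.039  0.042]
lever 0.89 [284. 172. 300. 194.] 330 med [ 0.533 -0.039  0.195] lo [ 0.528 -0.053  0.074] hi [ 0.548 -0.029  0.201]
foot 0.52 [337. 109. 378. 148.] 1034 med [ 0.631 -0.214  0.084] lo [ 0.613 -0.248 -0.001] hi [ 0.663 -0.198  0.131]
oil_bottle 0.74 [341. 109. 378. 151.] 1058 med [ 0.631 -0.215  0.083] lo [ 0.613 -0.276 -0.001] hi [ 0.693 -0.198  0.131]
grease_tin 0.74 [185. 159. 224. 194.] 1009 med [0.602 0.111 0.069] lo [0.576 0.081 0.   ] hi [0.639 0.141 0.072]
wrench 0.79 [286. 253. 363. 285.] 651 med [ 0.376 -0.093  0.007] lo [ 0.362 -0.17  -0.001] hi [ 0.393 -0.024  0.01 ]
side cam [ 0.16  -0.518  0.728]
fixture 0.92 [209. 176. 349. 336.] 8089 med [ 0.516 -0.103  0.015] lo [ 0.428 -0.217  0.006] hi [0.593 0.043 0.181]
bar 0.55 [244. 250. 286. 294.] 1071 med [ 0.474 -0.105  0.039] lo [ 0.457 -0.151  0.022] hi [ 0.496 -0.045  0.042]
lever 0.85 [269. 175. 281. 228.] 472 med [ 0.533 -0.049  0.165] lo [ 0.528 -0.057  0.068] hi [ 0.55  -0.033  0.2  ]
foot 0.56 [248. 224. 256. 237.] 72 med [ 0.487 -0.044  0.1  ] lo [ 0.478 -0.052  0.013] hi [0.538 0.023 0.105]
oil_bottle 0.66 [351. 235. 388. 295.] 1361 med [ 0.626 -0.237  0.078] lo [ 0.612 -0.255  0.006] hi [ 0.651 -0.209  0.13 ]
grease_tin 0.26 [197. 272. 241. 336.] 730 med [ 0.374 -0.099  0.006] lo [ 0.359 -0.176  0.001] hi [ 0.394 -0.024  0.009]
wrench 0.57 [198. 269. 246. 337.] 790 med [ 0.374 -0.104  0.006] lo [ 0.359 -0.176 -0.   ] hi [ 0.394 -0.024  0.009]
```

```bash
python3 - <<'E'
from h import *
from scipy.optimize import minimize
for c in("top","side"):
    d=np.load(f"{c}.npz");P=d["P"];C=d["color"].astype(int)
    hsv=cv2.cvtColor(d["color"],cv2.COLOR_BGR2HSV)
    reg=(d["z"]>0)&(P[...,0]>.38)&(P[...,0]<.66)&(P[...,1]>-.25)&(P[...,1]<.1)
    g=reg&(abs(P[...,2]-.015)<.004)&(hsv[...,1]>60)&(hsv[...,0]>35)&(hsv[...,0]<95)
    r=cv2.minAreaRect(P[g][:,:2].astype(np.float32)); print(c,"plate",g.sum(),r)
    b=reg&(abs(P[...,2]-.040)<.0035)&(P[...,0]<.51)&(P[...,1]<0)
    r=cv2.minAreaRect(P[b][:,:2].astype(np.float32)); print("bar",b.sum(),r)
    red=reg&(hsv[...,1]>120)&((hsv[...,0]<10)|(hsv[...,0]>170))&(P[...,2]>.1)&(P[...,1]>-.15)
    q=P[red]; t=q[q[:,2]>.194]; print("lever top",len(t),t.mean(0) if len(t) else 0, q.min(0),q.max(0))
    st=reg&(abs(P[...,2]-.047)<.0035)&(P[...,0]<.53)&(P[...,1]>-.08)
    print("stop",st.sum(),cv2.minAreaRect(P[st][:,:2].astype(np.float32)) if st.sum()>5 else 0)
a=cv2.imread("pics/top1.png")[90:300,170:400];b=cv2.imread("pics/side1.png")[150:345,180:400]
b=cv2.resize(b,None,fx=2.2,fy=2.2);a=cv2.resize(a,None,fx=1.3,fy=1.3)
cv2.imwrite("pics/v1.png",b);cv2.imwrite("pics/v2.png",cv2.resize(cv2.imread("pics/top1.png")[90:300,170:400],None,fx=2.5,fy=2.5))
E
```

```text
top plate 6127 ((0.5126370191574097, -0.08084158599376678), (0.26855772733688354, 0.16847485303878784), 89.33854675292969)
bar 970 ((0.4781995713710785, -0.09363594651222229), (0.10960966348648071, 0.04014362394809723), 89.26869201660156)
lever top 167 [ 0.53770955 -0.04060107  0.19856422] [ 0.52818549 -0.05322182  0.10140532] [ 0.54807814 -0.02834507  0.20201355]
stop 337 ((0.48593220114707947, -0.0037700384855270386), (0.0752406194806099, 0.061217546463012695), 10.355976104736328)
side plate 4644 ((0.5117186903953552, -0.08387009799480438), (0.27088144421577454, 0.16941580176353455), 89.44495391845703)
bar 943 ((0.4754427373409271, -0.07573794573545456), (0.15017525851726532, 0.06004852056503296), 89.62486267089844)
lever top 96 [ 0.53657007 -0.04560876  0.19799627] [ 0.52705635 -0.05796076  0.12710376] [ 0.54715787 -0.03068401  0.20085282]
stop 234 ((0.4985058009624481, -0.008059032261371613), (0.05243712663650513, 0.11240293830633163), 53.8864631652832)
```

View pics/v1.png

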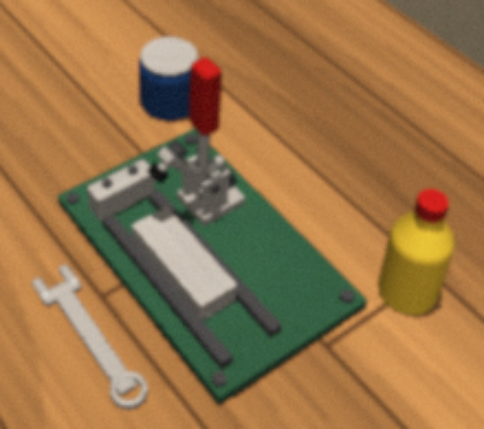

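View pics/v2.png

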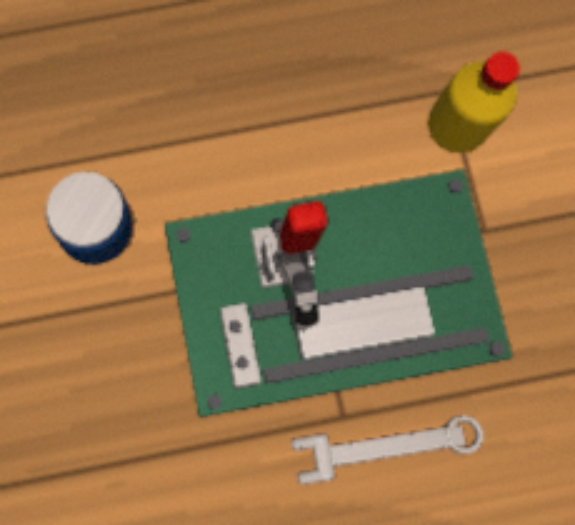

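Top view (crop): fixture with the lever upright at about (303,228), the bar in its channel, right of the end stop at (240,345). The tin is at the left, the bottle at top right, and the wrench below. The side view agrees with this. Fixture origin ≈ (0.5375, -0.078), yaw ≈ -0.6°. The bar is about 37 mm short of the stop. Next I close the jaws, roll so tool x points along world +y, and swing over.

```bash
python3 -m pendant '[{"dp":[0,0,-0.005],"roll":9.73,"jaw":1},{"dp":[0,0,-0.005],"roll":9.73,"jaw":1},{"dp":[0,0,-0.005],"roll":9.73,"jaw":1},{"dp":[0,0,-0.005],"roll":9.73,"jaw":1},{"dp":[0,0,-0.005],"roll":9.73,"jaw":1},{"dp":[0,0,0],"roll":9.73,"jaw":1},{"dp":[0,0,0],"roll":9.73,"jaw":1},{"dp":[-0.05,0.04,0],"roll":0,"jaw":1},{"dp":[-0.05,0.04,0],"roll":0,"jaw":1},{"dp":[-0.05,0.04,0],"roll":0,"jaw":1},{"dp":[-0.05,0.04,0],"roll":0,"jaw":1},{"dp":[-0.05,0.04,0],"roll":0,"jaw":1}]'
```

```text
time_s: 2.3
eef_pos: [0.4134, 0.2839, 0.2705]
eef_rot: [[0.009, 1.0, 0.0], [1.0, -0.009, 0.0], [0.0, 0.0, -1.0]]
force: [1.7, 0.8, -0.3]
opening: 0.001
```

```bash
python3 -m pendant '[{"dp":[-0.048,0.006,0],"roll":0,"jaw":1},{"dp":[-0.048,0.006,0],"roll":0,"jaw":1},{"dp":[-0.048,0.006,0],"roll":0,"jaw":1},{"dp":[-0.048,0.006,0],"roll":0,"jaw":1},{"dp":[-0.048,0.006,0],"roll":0,"jaw":1},{"dp":[-0.048,0.006,0],"roll":0,"jaw":1},{"dp":[-0.048,0.006,0],"roll":0,"jaw":1},{"dp":[-0.048,0.006,0],"roll":0,"jaw":1},{"dp":[-0.048,0.006,0],"roll":0,"jaw":1},{"dp":[-0.04,0.006,0],"roll":0,"jaw":1},{"dp":[0,0,0],"roll":0,"jaw":1},{"dp":[0,0,0],"roll":0,"jaw":1}]'
```

```text
time_s: 3.8
eef_pos: [0.4677, -0.1866, 0.2703]
eef_rot: [[0.01, 1.0, -0.0], [1.0, -0.01, 0.0], [0.0, -0.0, -1.0]]
force: [0.8, 0.2, -0.1]
opening: -0.001
```

```bash
python3 -m pendant '[{"dp":[-0.003,0.009,0.05],"roll":0,"jaw":1},{"dp":[0,0,0.05],"roll":0,"jaw":1},{"dp":[0,0,0.05],"roll":0,"jaw":1},{"dp":[0,0,0.04],"roll":0,"jaw":1},{"dp":[0,0,0.025],"roll":0,"jaw":1},{"dp":[0,0,0.013],"roll":0,"jaw":1},{"dp":[0,0,0],"roll":0,"jaw":1},{"dp":[0,0,0],"roll":0,"jaw":1}]'
python3 - <<'E'
from h import *
s=snapshot("side"); cv2.imwrite("pics/v3.png",cv2.resize(s["color"][150:345,180:400],None,fx=2.2,fy=2.2))
E
```

```text
time_s: 4.8
eef_pos: [0.4772, -0.1901, 0.0433]
eef_rot: [[0.009, 1.0, 0.001], [1.0, -0.009, -0.001], [-0.0, 0.001, -1.0]]
force: [0.3, 0.2, 0.5]
opening: 0.003
```

View pics/v3.png

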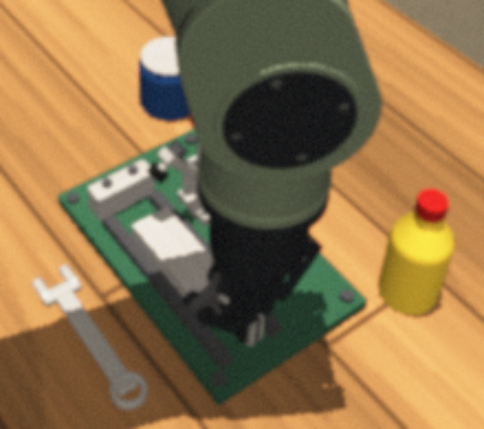

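The closed fingers stand low in the channel behind the bar, clear of the rails, and the tin and bottle haven't moved. Now I push +y.

```bash
python3 -m pendant '[{"dp":[0.01,0,0],"roll":0,"jaw":1},{"dp":[0.01,0,0],"roll":0,"jaw":1},{"dp":[0.01,0,0],"roll":0,"jaw":1},{"dp":[0.006,0,0],"roll":0,"jaw":1},{"dp":[0.006,0,0],"roll":0,"jaw":1},{"dp":[0.006,0,0],"roll":0,"jaw":1},{"dp":[0.005,0,0],"roll":0,"jaw":1},{"dp":[0.003,0,0],"roll":0,"jaw":1}]'
python3 -m pendant '[{"dp":[0.003,0,0],"roll":0,"jaw":1},{"dp":[0.003,0,0],"roll":0,"jaw":1}]'
```

```text
time_s: 5.85
eef_pos: [0.4773, -0.134, 0.0423]
eef_rot: [[0.01, 1.0, -0.0], [1.0, -0.01, -0.0], [-0.0, -0.0, -1.0]]
force: [0.2, -2.9, 3.4]
opening: 0.001
time_s: 6.1
eef_pos: [0.4773, -0.1281, 0.0423]
eef_rot: [[0.01, 1.0, -0.0], [1.0, -0.01, -0.0], [-0.0, -0.0, -1.0]]
force: [-0.6, -4.4, 3.8]
opening: 0.001
```

```bash
python3 -m pendant '[{"dp":[0.002,0,0],"roll":0,"jaw":1},{"dp":[0.002,0,0],"roll":0,"jaw":1}]'
python3 -m pendant '[{"dp":[0.001,0,0],"roll":0,"jaw":1},{"dp":[0.001,0,0],"roll":0,"jaw":1}]'
python3 - <<'E'
from h import *
s=snapshot("side"); cv2.imwrite("pics/v4.png",cv2.resize(s["color"][150:345,180:400],None,fx=2.2,fy=2.2)); print(monitor.get_state()["force"])
E
```

```text
time_s: 6.35
eef_pos: [0.4774, -0.1241, 0.0423]
eef_rot: [[0.01, 1.0, -0.0], [1.0, -0.01, -0.0], [-0.0, -0.0, -1.0]]
force: [-0.1, -3.9, 4.2]
opening: 0.002
time_s: 6.6
eef_pos: [0.4774, -0.1222, 0.0423]
eef_rot: [[0.01, 1.0, -0.0], [1.0, -0.01, -0.0], [-0.0, -0.0, -1.0]]
force: [-0.6, -2.3, 3.4]
opening: -0.003
[-0.34377799 -3.30791323  2.91990974]
```

View pics/v4.png

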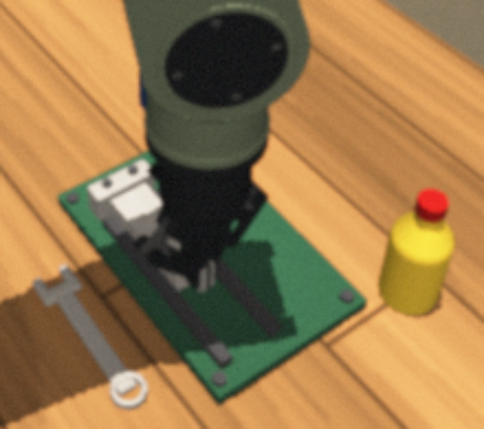

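The bar end (about (135,190)) is close to the stop (about (120,175)), but the push force of 3–4 N is only friction. I keep going in 1 mm steps until it rises.

```bash
for i in 1; do python3 -m pendant '[{"dp":[0.001,0,0],"roll":0,"jaw":1},{"dp":[0.001,0,0],"roll":0,"jaw":1}]' | grep -E "eef_pos|force"; python3 -m pendant '[{"dp":[0.001,0,0],"roll":0,"jaw":1},{"dp":[0,0,0],"roll":0,"jaw":1}]' | grep -E "eef_pos|force"; done
```

```text
eef_pos: [0.4774, -0.1219, 0.0423]
force: [-1.7, -17.6, 0.6]
eef_pos: [0.4774, -0.1218, 0.0424]
force: [-1.3, -20.3, -0.5]
```

The force jumped to 20 N and motion stopped at y = -0.122, which matches the predicted home position (-0.123). Next I back off, rise, and move beside the lever on its -x side.

```bash
python3 -m pendant '[{"dp":[0,0,0],"roll":0,"jaw":1},{"dp":[-0.01,0,0],"roll":0,"jaw":1},{"dp":[-0.03,0,0],"roll":0,"jaw":1},{"dp":[0,0,-0.05],"roll":0,"jaw":1},{"dp":[0,0,-0.06],"roll":0,"jaw":1},{"dp":[0,0,-0.06],"roll":0,"jaw":1},{"dp":[0,0,-0.06],"roll":0,"jaw":1},{"dp":[0.04,0.005,-0.03],"roll":0,"jaw":1},{"dp":[0.04,0.005,0],"roll":0,"jaw":1},{"dp":[0.037,0.005,0],"roll":0,"jaw":1},{"dp":[0,0,0],"roll":0,"jaw":1}]'
python3 - <<'E'
from h import *
s=snapshot("side");P=cloud(s); z=P[...,2]; m=(abs(z-.04)<.004)&(abs(P[...,0]-.477)<.018)&(P[...,1]<-.02)&(P[...,1]>-.2)&(s["color"].min(-1)>120)
print("bar y",np.percentile(P[m][:,1],[0,2,98,100]),m.sum())
cv2.imwrite("pics/v5.png",cv2.resize(s["color"][110:345,180:400],None,fx=2.2,fy=2.2))
E
```

```text
time_s: 8.52
eef_pos: [0.4932, -0.0396, 0.3021]
eef_rot: [[0.005, 1.0, -0.001], [1.0, -0.005, 0.001], [0.001, -0.001, -1.0]]
force: [-0.3, -0.7, 0.4]
opening: 0.002
bar y [-0.11275492 -0.11262257 -0.10983639 -0.10981813] 7
```

View pics/v5.png

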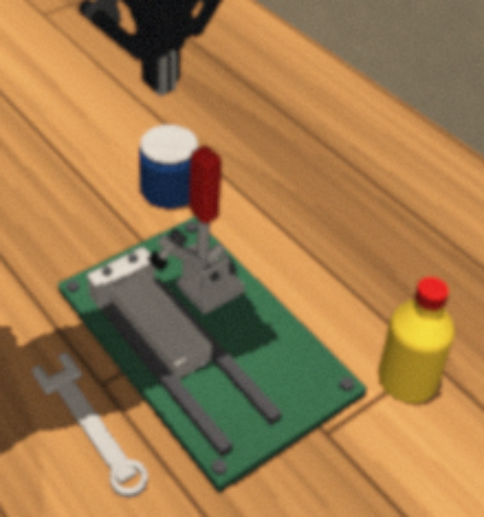

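The bar shows at the stop: its -y end is at -0.113 and home is -0.112. The lever is upright at about (205,180). I descend beside the grip and start the push.

```bash
python3 -m pendant '[{"dp":[-0.002,0,0.05],"roll":0,"jaw":1},{"dp":[0,0,0.05],"roll":0,"jaw":1},{"dp":[0,0,0.025],"roll":0,"jaw":1},{"dp":[0,0,0.008],"roll":0,"jaw":1},{"dp":[0,0.01,0],"roll":0,"jaw":1},{"dp":[0,0.01,0],"roll":0,"jaw":1},{"dp":[0,0.01,0],"roll":0,"jaw":1},{"dp":[0,0.01,0],"roll":0,"jaw":1},{"dp":[0,0,0],"roll":0,"jaw":1}]'
```

```text
time_s: 9.7
eef_pos: [0.5339, -0.0447, 0.1694]
eef_rot: [[0.01, 1.0, 0.001], [1.0, -0.01, -0.0], [-0.0, 0.001, -1.0]]
force: [-1.5, -0.3, 6.0]
opening: -0.002
```

```bash
python3 - <<'E'
from h import *
s=snapshot("side"); cv2.imwrite("pics/v6.png",cv2.resize(s["color"][140:280,210:360],None,fx=4,fy=4,interpolation=2)); print(monitor.get_state()["force"])
E
```

```text
[-0.38210007 -0.08780294  5.42659224]
```

View pics/v6.png

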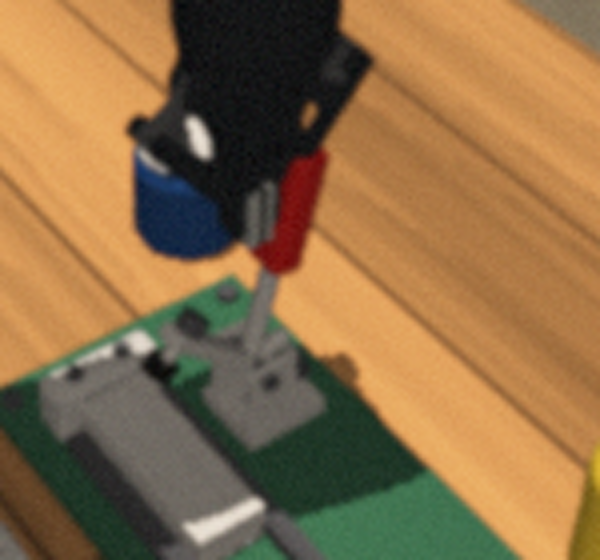

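The lever leans as intended, but its top (about (318,155)) touches the gripper's knuckle, which explains the 5 N vertical. I back off, rise 22 mm so only the fingertip pushes higher on the grip, and follow the arc.

```bash
python3 -m pendant '[{"dp":[0.001,-0.012,0],"roll":0,"jaw":1},{"dp":[0.001,0,-0.022],"roll":0,"jaw":1},{"dp":[0,0.008,0],"roll":0,"jaw":1},{"dp":[0,0.008,0],"roll":0,"jaw":1},{"dp":[0,0.0115,0.0025],"roll":0,"jaw":1},{"dp":[0,0.0115,0.0025],"roll":0,"jaw":1},{"dp":[0,0,0],"roll":0,"jaw":1}]'; python3 -m pendant '[{"dp":[0,0.011,0.005],"roll":0,"jaw":1},{"dp":[0,0.011,0.005],"roll":0,"jaw":1},{"dp":[0,0,0],"roll":0,"jaw":1}]'
```

```text
time_s: 10.62
eef_pos: [0.5604, -0.043, 0.1854]
eef_rot: [[0.01, 1.0, -0.001], [1.0, -0.01, -0.0], [-0.0, -0.001, -1.0]]
force: [-3.4, 0.9, 2.8]
opening: 0.003
time_s: 11.0
eef_pos: [0.5824, -0.0432, 0.1758]
eef_rot: [[0.01, 1.0, -0.0], [1.0, -0.01, -0.0], [-0.0, -0.0, -1.0]]
force: [-2.4, 0.9, 7.2]
opening: 0.001
```

Forces match a lever push of about 7 N. I continue along the arc to q ≈ 1.15, then to about 1.3.

```bash
python3 -m pendant '[{"dp":[0,0.0095,0.0065],"roll":0,"jaw":1},{"dp":[0,0.0095,0.0065],"roll":0,"jaw":1},{"dp":[0,0.008,0.0085],"roll":0,"jaw":1},{"dp":[0,0.008,0.0085],"roll":0,"jaw":1},{"dp":[0,0,0],"roll":0,"jaw":1}]'; python3 -m pendant '[{"dp":[0,0.005,0.0075],"roll":0,"jaw":1},{"dp":[0,0.005,0.0075],"roll":0,"jaw":1},{"dp":[0,0,0],"roll":0,"jaw":1}]'; python3 -m pendant '[{"dp":[0,0.004,0.008],"roll":0,"jaw":1},{"dp":[0,0.004,0.008],"roll":0,"jaw":1},{"dp":[0,0,0],"roll":0,"jaw":1},{"dp":[0,0,0],"roll":0,"jaw":1}]'
python3 - <<'E'
from h import *
s=snapshot("side"); cv2.imwrite("pics/v7.png",cv2.resize(s["color"][150:300,210:380],None,fx=4,fy=4,interpolation=2)); print(monitor.get_state()["force"])
E
```

```text
time_s: 11.62
eef_pos: [0.6172, -0.0435, 0.1457]
eef_rot: [[0.01, 1.0, -0.0], [1.0, -0.01, -0.0], [-0.0, -0.0, -1.0]]
force: [0.1, 0.4, 3.0]
opening: 0.001
time_s: 12.0
eef_pos: [0.6269, -0.0436, 0.1307]
eef_rot: [[0.01, 1.0, -0.001], [1.0, -0.01, -0.0], [-0.0, -0.001, -1.0]]
force: [-1.0, 0.1, -1.0]
opening: -0.003
time_s: 12.5
eef_pos: [0.6351, -0.0438, 0.1153]
eef_rot: [[0.01, 1.0, -0.0], [1.0, -0.01, -0.0], [-0.0, -0.0, -1.0]]
force: [0.0, 0.1, 1.1]
opening: 0.0
[ 0.24401065  0.67573393 -0.79065975]
```

View pics/v7.png

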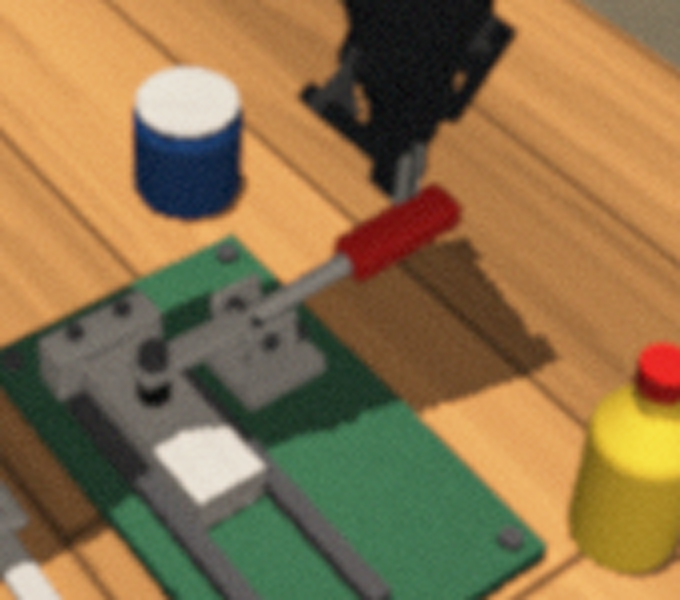

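The lever has snapped over and lies nearly level (grip at about (400,230)), and the foot is on the bar at (153,375). I retract and measure the lever angle.

```bash
python3 -m pendant '[{"dp":[0,0,-0.03],"roll":0,"jaw":1},{"dp":[0,0,-0.05],"roll":0,"jaw":1},{"dp":[0,0,-0.06],"roll":0,"jaw":1},{"dp":[0,-0.03,-0.04],"roll":0,"jaw":1},{"dp":[0.06,-0.03,0],"roll":0,"jaw":1},{"dp":[0.06,-0.03,0],"roll":0,"jaw":1},{"dp":[0.06,0,0],"roll":0,"jaw":1},{"dp":[0.06,0,0],"roll":0,"jaw":1},{"dp":[0,0,0],"roll":0,"jaw":1},{"dp":[0,0,0],"roll":0,"jaw":1}]'
python3 - <<'E'
from h import *
for c in("top","side"):
    s=snapshot(c);P=cloud(s);hsv=cv2.cvtColor(s["color"],cv2.COLOR_BGR2HSV)
    red=(hsv[...,1]>120)&((hsv[...,0]<10)|(hsv[...,0]>170))&(P[...,1]>-.1)&(P[...,1]<.02)&(P[...,0]>.55)&(P[...,0]<.72)&(P[...,2]>.03)
    q=P[red]; t=q[(q[:,2]>np.median(q[:,2])-.006)]; k=np.polyfit(t[:,0],t[:,2],1)
    print(c,len(q),"q from slope",np.pi/2-np.arctan(k[0]),"z at L=105",np.polyval(k,.538+.105),q.min(0),q.max(0))
    b=(abs(P[...,2]-.04)<.004)&(abs(P[...,0]-.477)<.018)&(P[...,1]<-.06)&(P[...,1]>-.2)
    print("bar end y",np.percentile(P[b][:,1],[1,5]),"z",np.median(P[b][:,2]))
    for t in("foot","oil_bottle","grease_tin","wrench"):
        for o in outline_of(t,c)[:1]:
            m=o["pixels"]&(s["range_z"]>0); print(t,round(o["confidence"],2),np.round(np.median(P[m],0),3))
    cv2.imwrite(f"pics/e_{c}.png",s["color"])
cv2.imwrite("pics/v8.png",cv2.resize(s["color"][150:345,180:400],None,fx=2.5,fy=2.5,interpolation=2))
E
```

```text
time_s: 13.8
eef_pos: [0.5516, 0.1884, 0.2955]
eef_rot: [[0.01, 1.0, 0.0], [1.0, -0.01, -0.001], [-0.001, 0.0, -1.0]]
force: [0.5, -1.2, 0.1]
opening: 0.001
top 457 q from slope 1.501955329380387 z at L=105 0.07618606171481562 [ 0.6033052  -0.05547263  0.05854433] [ 0.67762517 -0.02954728  0.08064232]
bar end y [-0.11053896 -0.10855981] z 0.03950051313379223
foot 0.36 [ 0.476 -0.062  0.039]
oil_bottle 0.77 [ 0.63  -0.214  0.086]
grease_tin 0.97 [0.602 0.111 0.069]
wrench 0.66 [ 0.375 -0.093  0.007]
side 385 q from slope 1.5092602266519954 z at L=105 0.07513386273705944 [ 0.60256297 -0.05901789  0.05946303] [ 0.67690652 -0.03219722  0.08108891]
bar end y [-0.11300034 -0.11123095] z 0.03909708514112614
foot 0.47 [ 0.477 -0.049  0.046]
oil_bottle 0.87 [ 0.627 -0.236  0.072]
grease_tin 0.68 [0.598 0.094 0.057]
wrench 0.81 [ 0.374 -0.102  0.006]
```

View pics/v8.png

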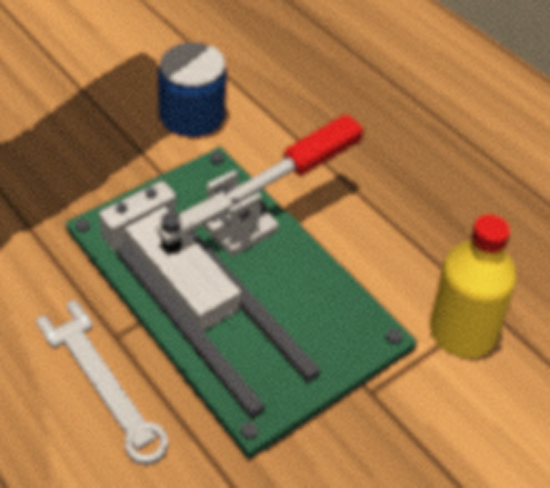

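The lever is level (q ≈ 1.50), the foot at (172,235) sits on the bar, the bar is against the stop, and nothing else has moved. The robot is clear, so I hand the job in.

```bash
python3 -c "
from bench import ticket; print(ticket.close_job())"
```

```text
the job is handed in; nothing more can be done
None
```

The bar is home against the end stop, the clamp lever is locked with the foot down on the bar, and the job is handed in. No verdict was reported. It took 13.8 s of the 51 s allowed.

- **Bar:** I pushed it with the closed fingers until the force jumped from about 4 N to 20 N and motion stopped. In the final pictures its -y end was at y = -0.111 (top camera) and -0.113 (side camera), against an expected -0.112. Its top was at z ≈ 0.039, so it lies flat.
- **Lever:** It measured about 1.50 rad from both cameras, above the 1.42 needed.
- **Foot:** It shows on the bar in the last picture, but I could not measure its contact force. I infer the press from the locked lever.
- **Bottle, tin and wrench:** The two cameras' readings are within about 3 mm of the start. The exception is the side camera's tin: its first detection had actually picked up the wrench, so only the top camera confirms the tin.
- **Mishap:** Early in the lever push, the gripper's knuckle touched the lever's top with about 5–6 N, well under the 40 N limit. I backed off, rose 22 mm and carried on with the fingertip.

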